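# Unlatch and open the can crib's gate

## Robot

A 6-joint arm with a two-finger parallel gripper is mounted at the origin on the work surface. World frame = base frame: x ahead of the robot, y to its left, z up, the work surface at z = 0. Lengths are in m, angles in rad, forces in N, time in s.
With the tool pointing down it reaches from about 0.375 to 0.925 m from the base axis. Payload 5.7 kg.
Tool frame: the origin (TCP) lies at the very end of the fingers, on their centre line; the grasp point (between the pads) lies 19 mm behind it; z points along the fingers, y is the line along which they close (so a half turn about z gives the same grasp; the last joint's range is limited). The gripper opens to 85 mm and grips with 20 to 120 N. Pads are 22 mm wide; open, the fingers measure 114 mm over their backs; the gripper's body (76 mm by 85 mm) begins 54 mm behind the grasp point. The pads swing forward as they close: fully open they stand 13 mm farther back than shut.
Start: joints at [1.224, 0.359, 1.51, -0, 1.272, -0.115], TCP at [0.138, 0.584, 0.231] pointing down, gripper open.
Joint ranges: [-2.97, 2.97], [-1.01, 2.36], [0.21, 2.38], [-0.96, 4.11], [0.2, 2.71], [-2.98, 2.98]. Speed limits (rad/s): [2.39, 2.39, 3.14, 3.14, 3.14, 3.14].

## Interface

Orientations are given as a unit quaternion [x, y, z, w].
In Python, from rig import env, viewer gives the robot as it stands.
- The arm moves only by the shell command python3 -m inch 'ROWS' [FORCE]. ROWS is JSON, a list of rows, each an object of numbers: "tx", "ty", "tz": the shift along the world's x, y, z in m; "wx", "wy", "wz": the turn, a rotation vector about the world's x, y, z in degrees; "jaw": the opening, from 0 (shut) to 1 (fully open). A call has 1 to 5 rows; each row is the pose to reach, as a shift and turn from the pose commanded when the call began; what a row does not reach only later rows make up. A row lasts 1/12 s, in which the tool goes at most 41.7 mm and 7.16 degrees, less where a joint would pass 70% of its speed; a pose out of reach is approached as far as the arm can. A call with a gripper value outside its range is refused whole. The fingers move at their own pace and stop on an object; FORCE is the grip in N (left out, the last holds). Time passes only in rows, so rows that repeat a pose let the fingers close. It gives the time, the measured TCP pose, the force, the opening and the grip force at its end, in the units of the state.
- env.get_state(): the state, without advancing time (a new reading comes with each control period).
- viewer.get_image(name): name is "scene" or "side" or "wrist"; returns a dict with "frame" (384x512x3 uint8, red, green, blue), "fovy" (degrees; the focal length in pixels is half the picture's height over the tangent of half this angle, whatever the lens; pixels are square), "cx", "cy" (the principal point, pixels), "k1" (the pictures are not rectified: a ray, as slopes to the right and down, at radius r is drawn at 1 + k1 r^2 times it, then the intrinsics apply), "R" (3x3) and "t" (3): a world point X has camera coordinates R X + t. Camera axes: x right, y down, z forward; pixel columns grow to the right and rows downward; lengths in m; the calibration is good to about 2 mm. A picture is of the moment at which its call begins. There is no depth.
- env.job_done(): hands the job in; it is judged then, once.
The state is a dict: "clock": time; "qpos": joint angles; "joint_velocities": joint speeds; "joint_efforts": joint torques, N m; "ee_pos": TCP position; "eef_rot": TCP orientation; "force": force on the tool from outside, world axes, zero at the start; "torque": the same for the moment, N m; "finger_gap": opening from 0.0 (shut) to 1.0 (fully open); "finger_force": force on a finger pad.
Only numpy, scipy, OpenCV 4.12 (cv2) and the standard library are available. Lean on these libraries where they do the work, as an engineer would, in place of code of your own. Each camera call takes 0.05 s, during which the arm holds its last target. There are 200 camera calls.

## Task

Open the gate of the can crib: push the thumb knob down to raise the latch bar out of its catch, keep it raised while you ease the gate past the catch, and swing the gate wide open to about a right angle. Feel your way, since the catch sits higher or lower each time and bends if the bar is forced against it; swing the gate calmly, then let go so that the latch drops back level, and leave the cans and everything else on the bench where they are.

Things in the scene. Friction and masses are not known exactly. Their poses are not given: they have to be found in the camera images.
- crib: Fixed plywood can crib on the bench, 330 wide (y), 225 deep, open on top, walls 120 high; its front opening is closed by the gate. Origin: at bench level, in the middle of the front opening, in the gate's mid-plane. x points into the crib (away from the robot), y to the left along the front, z up. It never moves during the work.
- gate_hinge (a point): Point on the gate's upright hinge axis, 100 above the bench, 114 to the left (+y) of the crib's origin. The gate turns about the vertical through this point. Axes: those of the gate (parallel to the crib's when shut).
- gate (a joint): Angle of the wooden slat gate, rad: 0 shut, grows to 1.5 (its stop) as its free end swings out towards the robot (crib -x; clockwise seen from above). Slats up to 98 above the bench; at the free end a stile 80 wide rises to 175. The hinge is a little stiff (0.12 N m): the gate stays where it is left. Latched, it has 0.035 rad of play.
- latch (a joint): Angle of the latch about its pivot, rad: 0 at rest (bar level, held down by its own weight), grows as the thumb end goes down and the bar end goes up, 0.50 at most. It falls back to 0 when let go. Pushing the knob down takes 1 to 4 N (the most when it also turns in a pinch) until the bar meets the catch's lug. Which angle frees the bar differs from start to start: see post_catch.
- latch_bar: Steel latch, bar and thumb lever in one, on the front of the gate's tall stile. Origin: its pivot, 150 above the bench; gate shut: crib x -22, y -60. The bar, 6 thick, 14 high, runs 90 to the right (-y) of the pivot into the catch; the lever runs 72 to the left (+y), above the low slats, to an upright round knob.
- post_catch (a point): On the fixed right-hand post: the bar's middle where it lies in the catch (crib x -22, y -139, z 150), 79 from the pivot. NOT the catch's height: that was set by hand and is not measured. The catch's lip, 9 in front of the bar, holds it until the bar has risen 4 to 26 there; a lug with a rubber buffer stops the bar 2 to 5 above that, at 0.11 to 0.39 rad. The catch bends above 10 N.
- thumb (a point): Middle of the upright round thumb knob: diameter 18, from 17 below to 17 above this point, 171 above the bench at rest; 72 left of the latch's pivot and 21 above it; 102 from the hinge axis along the gate, 22 in front of its mid-plane. It tilts with the latch and swings with the gate. Free space all round it above 110, save the 6 thick, 12 high lever at its foot on the right.
- can_a: Bystander, leave where it is: spray-paint can standing in the crib, diameter 60, height 150. Origin: centre of its underside.
- can_b: Bystander, leave where it is: second spray-paint can in the crib, diameter 60, height 150. Origin: centre of its underside.
- jar: Bystander, leave where it is: screw jar in the crib, diameter 68, height 85. Origin: centre of its underside.
- tape: Bystander, leave where it is: roll of tape lying on the bench, diameter 96, height 26. Origin: centre of its underside.
- mug: Bystander, leave where it is: mug on the bench, diameter 80, height 95. Origin: centre of its underside.
- wrench: Bystander, leave where it is: wrench lying on the bench, about 180 long.
- carton: Bystander, leave where it is: small carton on the bench, 90 x 60 x 50. Origin: centre of its underside.
- oil: Bystander, leave where it is: oil bottle on the bench, diameter 70, height 170. Origin: centre of its underside.

How it is judged:
On the way, in this order (a step that is already met when the one before it is completed fails the run):
1. the latch bar is raised by pushing on the thumb knob, with the gate still shut (value of joint latch above 0.045 rad and value of joint gate below 0.06 rad and distance between the grasp point and thumb below 0.05 m and contact force between the fingers and latch_bar above 0.3 N), for 0.1 s.
2. the gate is swung wide open (value of joint gate above 1.25 rad), for 0.1 s.
At the end, for the whole second after the job is handed in: the gate stands open at 1.25 rad or more and at rest (below 0.05 rad/s), and the latch has dropped back level (below 0.03 rad) (value of joint gate above 1.25 rad and velocity of joint gate between -0.05 and 0.05 rad/s and value of joint latch below 0.03 rad); the robot touches nothing.
It fails at once if the latch bar is forced against its catch (the keeper) with more than 10 N (contact force between latch_bar and crib above 10 N).
It fails at once if the gate is flung (faster than 1.5 rad/s) (velocity of joint gate above 1.5 rad/s).
It fails at once if a bystander is shifted by more than 30 mm (distance of any of can_a, can_b, jar, tape, mug, wrench, carton, oil from where it was at the start of the episode above 0.03 m).
It also fails if it takes over 72 s, if anything falls off the work surface, if the arm or the gripper's body presses on something with over 40 N, if the wrist force passes 120 N, or if a joint passes its speed limit or range.

## Working session

There is one attempt and no reset: what is moved stays moved. The work goes in short steps, Python scripts to look and compute and a shell command to move; the robot and the scene stay as the last step left them, time stands still between calls to the robot, and variables do not carry over. Pictures are saved under pics/ and viewed, at most 10 in all, crops included, and the job is handed in when it is done.

```bash
mkdir -p pics
cat > h.py <<'E'
import numpy as np,cv2
from rig import env,viewer
def shot(n,f):
    d=viewer.get_image(n); cv2.imwrite('pics/'+f+'.png',d['frame'][:,:,::-1]); 
    np.savez('pics/'+f,**{k:np.array(v) for k,v in d.items()}); return d
def K(d):
    f=192/np.tan(np.radians(float(d['fovy']))/2); return f
def ray(d,u,v):
    f=K(d); p=np.array([(u-d['cx'])/f,(v-d['cy'])/f]); q=p.copy()
    for _ in range(20): q=p/(1+float(d['k1'])*(q@q))
    R=np.array(d['R']);c=-R.T@np.array(d['t']); r=R.T@np.array([*q,1]); return c,r/np.linalg.norm(r)
def onz(d,u,v,z):
    c,r=ray(d,u,v); return c+r*(z-c[2])/r[2]
def proj(d,X):
    x=np.array(d['R'])@X+np.array(d['t']); q=x[:2]/x[2]; q=q*(1+float(d['k1'])*(q@q)); return q*K(d)+[float(d['cx']),float(d['cy'])]
E
python3 - <<'E'
from h import *
print(env.get_state())
for n in('scene','side'):
    d=shot(n,n+'0'); print(n,d['fovy'],d['cx'],d['cy'],d['k1'],-np.array(d['R']).T@np.array(d['t']))
    cv2.imwrite(f'pics/{n}0b.png',cv2.resize(d['frame'][:,:,::-1],(800,600),interpolation=cv2.INTER_CUBIC))
E
```

```text
{'clock': 0.0, 'qpos': array([ 1.22390729e+00,  3.59497759e-01,  1.51146760e+00,  8.79391405e-06,
        1.27250742e+00, -1.15121809e-01]), 'joint_velocities': array([-0.00213205, -0.00059615, -0.00188529,  0.00049856, -0.00050958,
        0.00129751]), 'joint_efforts': array([-5.35621552e-05, -5.27603745e+01, -2.78619754e+01, -4.58876116e-06,
        1.35225209e-02, -1.40057182e-05]), 'ee_pos': array([0.13759549, 0.5832883 , 0.23044453]), 'eef_rot': array([ 1.15625657e-01,  9.93292416e-01, -9.14127298e-04, -2.19322766e-04]), 'force': array([-0.19000883,  0.13824693, -0.50009986]), 'torque': array([-0.02950837, -0.08032631, -0.01734483]), 'finger_force': 0.0, 'finger_gap': 1.002399384515297}
scene 55.62204294891323 251.45957263835382 195.89767719398995 -0.1124150142042054 [1.19670964 0.34796467 0.96997393]
side 51.89508705056145 254.34827617536777 192.5489271498458 0.006642249699483804 [ 0.39775916 -0.78854821  0.90438087]
```

View pics/scene0b.png

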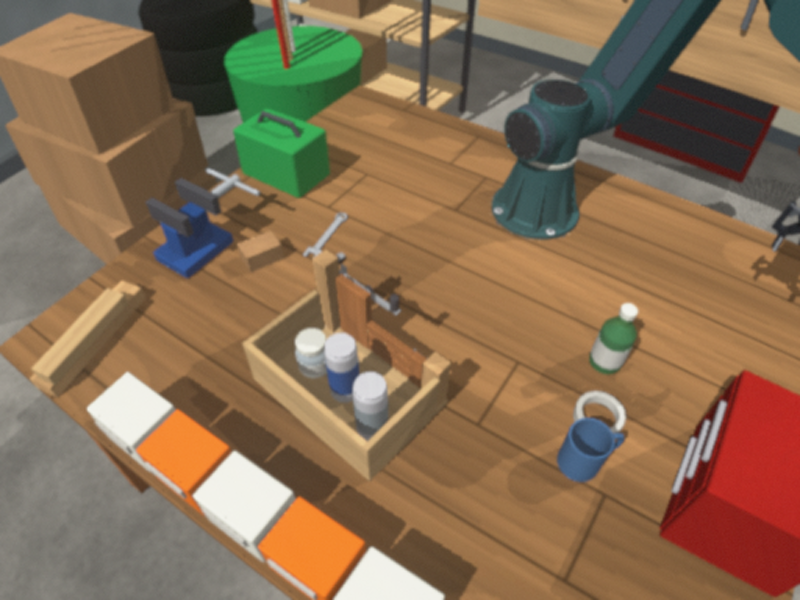

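View pics/side0b.png

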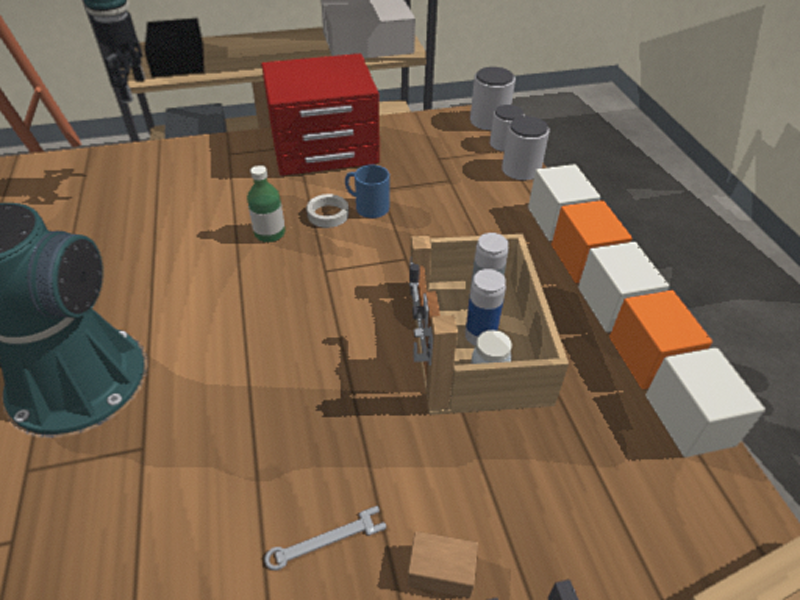

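The scene view (800 px) shows the crib, with the knob near (395,303) and the right-hand post near (323,258). In the side view the knob is near (414,270) and the post near (440,325). I'll enlarge both to read them properly.

Run:
```python
import cv2
a=cv2.imread('pics/scene0.png')[150:310,150:300]; b=cv2.imread('pics/side0.png')[140:270,240:370]
cv2.imwrite('pics/c1.png',cv2.resize(a,None,fx=3.75,fy=3.75,interpolation=cv2.INTER_CUBIC))
cv2.imwrite('pics/c2.png',cv2.resize(b,None,fx=4.5,fy=4.5,interpolation=cv2.INTER_CUBIC))
```

```text
(no output)
```

View pics/c1.png

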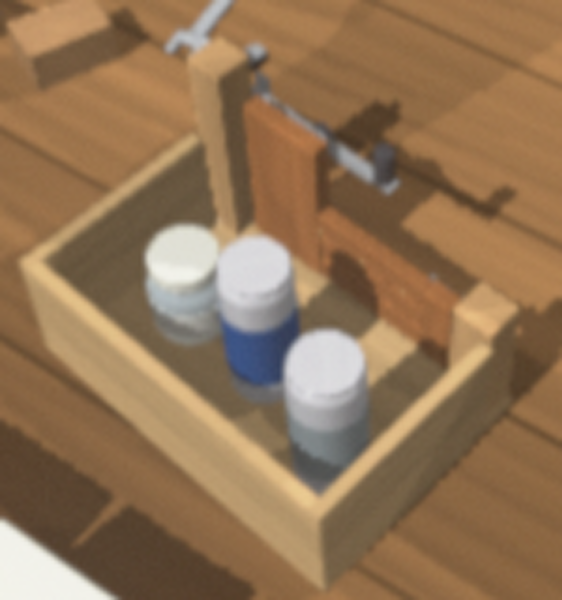

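View pics/c2.png

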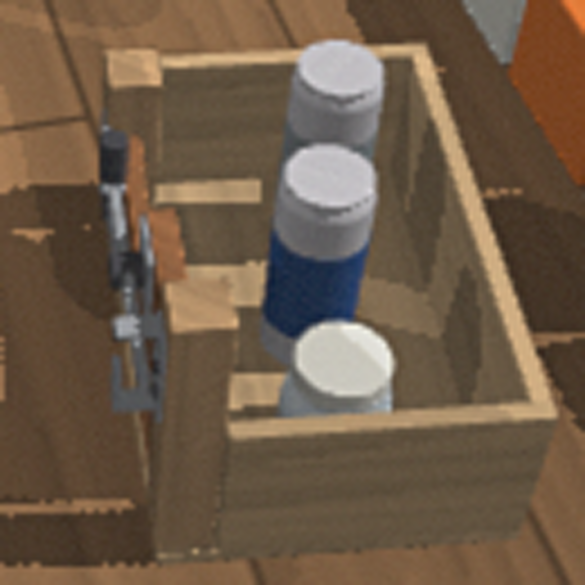

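Run:
```python
from h import *
from scipy.optimize import least_squares
s=np.load('pics/scene0.npz');e=np.load('pics/side0.npz')
A=lambda u,v:(150+u/3.75,150+v/3.75)
B=lambda u,v:(240+u/4.5,140+v/4.5)
L=[(s,A(22,262),'br'),(s,A(322,508),'bl'),(e,B(555,412),'br'),(e,B(425,45),'bl'),
(s,A(385,149),'kt'),(s,A(384,182),'kb'),(e,B(114,134),'kt'),(e,B(114,178),'kb')]
def f(p):
    x,y,t,dep=p; c,n=np.cos(t),np.sin(t)
    P=dict(br=(dep,-.165,.12),bl=(dep,.165,.12),kt=(-.022,.012,.188),kb=(-.022,.012,.154))
    r=[]
    for d,uv,k in L:
        a=P[k]; X=np.array([x+c*a[0]-n*a[1],y+n*a[0]+c*a[1],a[2]]); w=3 if k[0]=='k' else 1
        r+=list(w*(proj(d,X)-uv))
    return np.array(r)
o=least_squares(f,[.6,0.2,0,.225]); print(o.x,np.degrees(o.x[2])); print(o.fun.reshape(-1,2).round(1))
x,y,t,_=o.x
for n,a in dict(thumb=(-.022,.012),hinge=(0,.114),piv=(-.022,-.06)).items(): print(n,x+np.cos(t)*a[0]-np.sin(t)*a[1],y+np.sin(t)*a[0]+np.cos(t)*a[1])
for d,uv,k in L: 
  print(k,onz(d,*uv,{'b':.12,'k':.188 if k=='kt' else .154}[k[0]]).round(4))
for nm,d,uv,z in [('wrench',e,(350/1.5625,535/1.5625),0),('carton',e,(443/1.5625,560/1.5625),.05)]: print(nm,onz(d,*uv,z))
```

```text
[ 0.63296242 -0.05631349 -0.14606763  0.20878288] -8.369058762249425
[[-0.7 -0.9]
 [-0.2  2.7]
 [-0.8  0.8]
 [-1.4 -1.3]
 [-2.   2.3]
 [-1.3 -1. ]
 [-0.8  0.3]
 [-2.  -1.6]]
thumb 0.6129432772777611 -0.04123920196567796
hinge 0.6495549759327174 0.05647253490149004
piv 0.6024637655470113 -0.11247247953933082
br [ 0.817  -0.2459  0.12  ]
bl [0.857  0.0726 0.12  ]
br [ 0.8185 -0.248   0.12  ]
bl [0.8656 0.0698 0.12  ]
kt [ 0.6094 -0.0413  0.188 ]
kb [ 0.6134 -0.0394  0.154 ]
kt [ 0.6138 -0.0411  0.188 ]
kb [ 0.6142 -0.0437  0.154 ]
wrench [ 0.42805498 -0.39683314  0.        ]
carton [ 0.54413417 -0.48175354  0.05      ]
```

The fit puts the knob at (0.613, -0.041) with the crib yawed -8.4°. I'll pinch it from above with the jaw along crib x, so the tool has to turn about -85° from its current pose.

```bash
python3 -m inch '[{"tx":0.0,"ty":0,"tz":0.04,"wz":-6},{"tx":0.02,"ty":-0.026,"tz":0.07,"wz":-12},{"tx":0.044,"ty":-0.058,"tz":0.08,"wz":-18},{"tx":0.068,"ty":-0.089,"tz":0.08,"wz":-24},{"tx":0.092,"ty":-0.12,"tz":0.08,"wz":-30}]'
python3 -m inch '[{"tx":0.024,"ty":-0.031,"wz":-6},{"tx":0.048,"ty":-0.062,"wz":-12},{"tx":0.072,"ty":-0.093,"wz":-18},{"tx":0.096,"ty":-0.124,"wz":-24},{"tx":0.12,"ty":-0.155,"wz":-30}]'
python3 -m inch '[{"tx":0.024,"ty":-0.032,"wz":-6},{"tx":0.048,"ty":-0.064,"wz":-12},{"tx":0.072,"ty":-0.095,"wz":-18},{"tx":0.096,"ty":-0.127,"wz":-22},{"tx":0.12,"ty":-0.158,"wz":-25}]'
python3 -m inch '[{"tx":0.024,"ty":-0.032},{"tx":0.048,"ty":-0.064},{"tx":0.072,"ty":-0.095},{"tx":0.096,"ty":-0.127},{"tx":0.12,"ty":-0.158}]'
python3 -m inch '[{"tx":0.02,"ty":-0.03,"jaw":0.6},{"tx":0.02,"ty":-0.03,"jaw":0.6},{"tx":0.02,"ty":-0.03,"jaw":0.6},{"tx":0.02,"ty":-0.03,"jaw":0.6}]' 20
python3 - <<'E'
from h import *
d=shot('wrist','w1'); s=env.get_state(); print(s['ee_pos'],s['force'])
from scipy.spatial.transform import Rotation as Ro
M=Ro.from_quat(s['eef_rot']).as_matrix(); print(M.round(3))
print(proj(d,np.array([.613,-.041,.188])))
cv2.imwrite('pics/w1b.png',cv2.resize(d['frame'][:,:,::-1],(800,600),interpolation=cv2.INTER_CUBIC))
E
```

```text
[0.13766955 0.58346553 0.23062638] [ 0.3365601  -0.77538133 -0.38606299]
[[-0.973  0.23  -0.   ]
 [ 0.23   0.973 -0.001]
 [ 0.    -0.001 -1.   ]]
[-15.82098581 512.10330803]invalid input at $[0]: expected keys tx, ty, tz, wx, wy, wz, jaw
invalid input at $[0]: expected keys tx, ty, tz, wx, wy, wz, jaw
invalid input at $[0]: expected keys tx, ty, tz, wx, wy, wz, jaw
invalid input at $[0]: expected keys tx, ty, tz, wx, wy, wz, jaw
invalid input at $[0]: expected keys tx, ty, tz, wx, wy, wz, jaw
```

View pics/w1b.png

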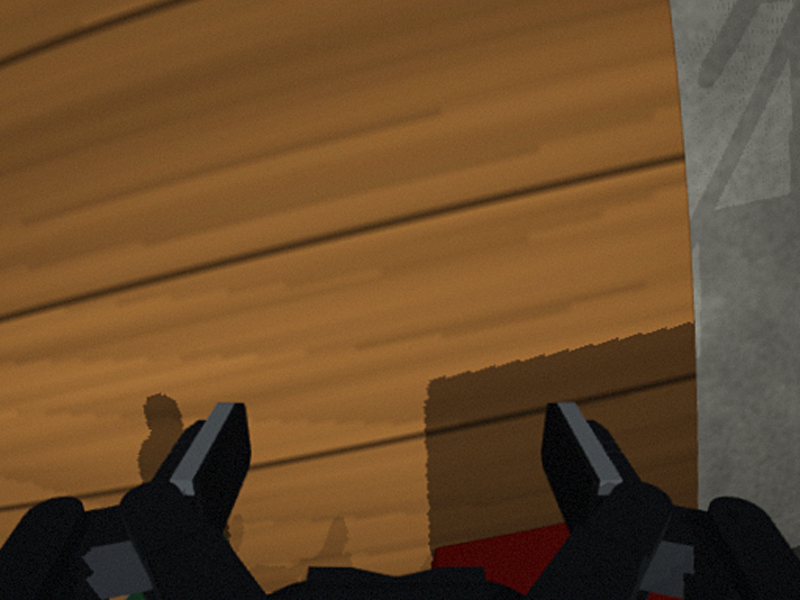

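The moves were refused because every row needs all the keys, so the arm hasn't moved. The wrist view shows only the fingers over bare bench. I'll resend with full rows.

```bash
python3 -m inch '[{"tx":0,"ty":0,"tz":0.04,"wx":0,"wy":0,"wz":-6,"jaw":1},{"tx":0.02,"ty":-0.026,"tz":0.07,"wx":0,"wy":0,"wz":-12,"jaw":1},{"tx":0.044,"ty":-0.058,"tz":0.08,"wx":0,"wy":0,"wz":-18,"jaw":1},{"tx":0.068,"ty":-0.089,"tz":0.08,"wx":0,"wy":0,"wz":-24,"jaw":1},{"tx":0.092,"ty":-0.12,"tz":0.08,"wx":0,"wy":0,"wz":-30,"jaw":1}]' 20
```

```text
clock: 0.57
ee_pos: [0.2307, 0.463, 0.3124]
eef_rot: [0.371, 0.929, 0.001, 0.0]
force: [1.3, -0.4, -1.0]
finger_gap: 0.998
finger_force: 0.0
```

```bash
python3 -m inch '[{"tx":0.024,"ty":-0.031,"tz":0,"wx":0,"wy":0,"wz":-6,"jaw":1},{"tx":0.048,"ty":-0.062,"tz":0,"wx":0,"wy":0,"wz":-12,"jaw":1},{"tx":0.072,"ty":-0.093,"tz":0,"wx":0,"wy":0,"wz":-18,"jaw":1},{"tx":0.096,"ty":-0.124,"tz":0,"wx":0,"wy":0,"wz":-24,"jaw":1},{"tx":0.12,"ty":-0.155,"tz":0,"wx":0,"wy":0,"wz":-30,"jaw":1}]'
python3 -m inch '[{"tx":0.024,"ty":-0.031,"tz":0,"wx":0,"wy":0,"wz":-6,"jaw":1},{"tx":0.048,"ty":-0.062,"tz":0,"wx":0,"wy":0,"wz":-12,"jaw":1},{"tx":0.072,"ty":-0.093,"tz":0,"wx":0,"wy":0,"wz":-18,"jaw":1},{"tx":0.096,"ty":-0.124,"tz":0,"wx":0,"wy":0,"wz":-22,"jaw":1},{"tx":0.12,"ty":-0.155,"tz":0,"wx":0,"wy":0,"wz":-25,"jaw":1}]'
python3 -m inch '[{"tx":0.024,"ty":-0.034,"tz":0,"wx":0,"wy":0,"wz":0,"jaw":0.6},{"tx":0.048,"ty":-0.068,"tz":0,"wx":0,"wy":0,"wz":0,"jaw":0.6},{"tx":0.072,"ty":-0.102,"tz":0,"wx":0,"wy":0,"wz":0,"jaw":0.6},{"tx":0.095,"ty":-0.13,"tz":-0.01,"wx":0,"wy":0,"wz":0,"jaw":0.6},{"tx":0.115,"ty":-0.15,"tz":-0.02,"wx":0,"wy":0,"wz":0,"jaw":0.6}]'
python3 - <<'E'
from h import *
from scipy.spatial.transform import Rotation as Ro
s=env.get_state(); M=Ro.from_quat(s['eef_rot']).as_matrix(); print(M.round(3), s['ee_pos'])
d=shot('wrist','w2'); print(proj(d,np.array([.613,-.041,.188]))*1.5625)
cv2.imwrite('pics/w2b.png',cv2.resize(d['frame'][:,:,::-1],(800,600),interpolation=cv2.INTER_CUBIC))
E
```

```text
clock: 0.98
ee_pos: [0.3504, 0.3072, 0.3112]
eef_rot: [0.599, 0.801, -0.0, -0.0]
force: [1.7, 0.5, 0.5]
finger_gap: 1.002
finger_force: 0.0
clock: 1.4
ee_pos: [0.4704, 0.1521, 0.3112]
eef_rot: [0.758, 0.653, -0.0, -0.0]
force: [0.3, 1.4, -0.1]
finger_gap: 1.0
finger_force: 0.0
clock: 1.82
ee_pos: [0.5865, 0.0008, 0.2913]
eef_rot: [0.757, 0.653, 0.0, 0.001]
force: [0.1, 0.5, 0.2]
finger_gap: 0.602
finger_force: 0.0
[[ 0.146  0.989  0.002]
 [ 0.989 -0.146 -0.001]
 [-0.001  0.002 -1.   ]] [0.58653225 0.00075371 0.29133327]
[457.52232454 364.21695827]
```

View pics/w2b.png

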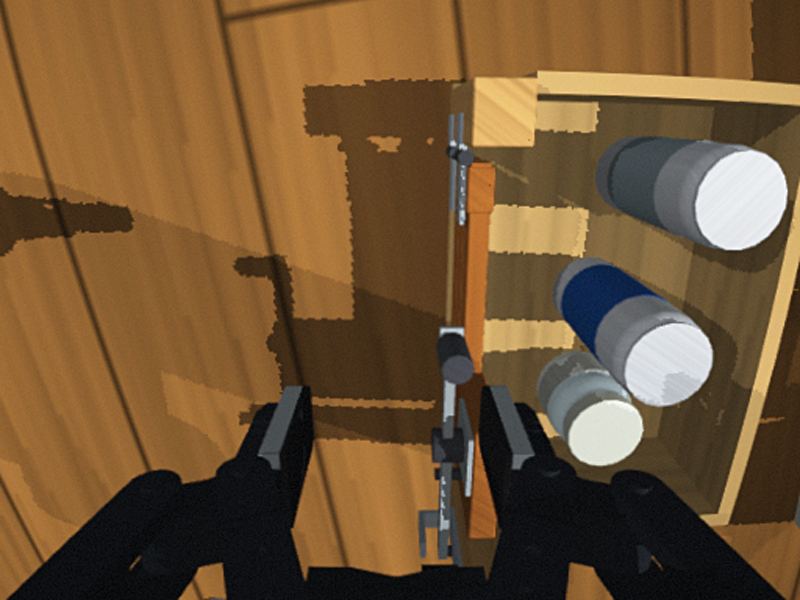

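The wrist view shows the knob top at (457,368) against a predicted (457,364), so the estimate holds to about 1 mm and the jaw is square to the gate. Next I descend and pinch.

```bash
python3 -m inch '[{"tx":0.0265,"ty":-0.0425,"tz":0,"wx":0,"wy":0,"wz":0,"jaw":0.6},{"tx":0.0265,"ty":-0.0425,"tz":-0.01,"wx":0,"wy":0,"wz":0,"jaw":0.6},{"tx":0.0265,"ty":-0.0425,"tz":-0.035,"wx":0,"wy":0,"wz":0,"jaw":0.6},{"tx":0.0265,"ty":-0.0425,"tz":-0.06,"wx":0,"wy":0,"wz":0,"jaw":0.6},{"tx":0.0265,"ty":-0.0425,"tz":-0.085,"wx":0,"wy":0,"wz":0,"jaw":0.6}]'
python3 -m inch '[{"tx":0,"ty":0,"tz":-0.02,"wx":0,"wy":0,"wz":0,"jaw":0.6},{"tx":0,"ty":0,"tz":-0.035,"wx":0,"wy":0,"wz":0,"jaw":0.6},{"tx":0,"ty":0,"tz":-0.045,"wx":0,"wy":0,"wz":0,"jaw":0.6},{"tx":0,"ty":0,"tz":-0.05,"wx":0,"wy":0,"wz":0,"jaw":0.6},{"tx":0,"ty":0,"tz":-0.05,"wx":0,"wy":0,"wz":0,"jaw":0.6}]'
python3 -m inch '[{"tx":0,"ty":0,"tz":0,"wx":0,"wy":0,"wz":0,"jaw":0.45},{"tx":0,"ty":0,"tz":0,"wx":0,"wy":0,"wz":0,"jaw":0.4},{"tx":0,"ty":0,"tz":0,"wx":0,"wy":0,"wz":0,"jaw":0.35},{"tx":0,"ty":0,"tz":0,"wx":0,"wy":0,"wz":0,"jaw":0.3},{"tx":0,"ty":0,"tz":0,"wx":0,"wy":0,"wz":0,"jaw":0.27}]'
```

```text
clock: 2.28
ee_pos: [0.6113, -0.0388, 0.2052]
eef_rot: [0.757, 0.654, 0.0, 0.0]
force: [-0.0, 0.3, -0.2]
finger_gap: 0.603
finger_force: 0.0
clock: 2.7
ee_pos: [0.6106, -0.0383, 0.1553]
eef_rot: [0.756, 0.654, -0.001, -0.001]
force: [0.2, 0.3, 0.5]
finger_gap: 0.603
finger_force: 0.0
clock: 3.12
ee_pos: [0.6117, -0.0386, 0.157]
eef_rot: [0.756, 0.654, 0.0, 0.0]
force: [-0.1, 0.1, -0.2]
finger_gap: 0.272
finger_force: 0.0
```

```bash
python3 -m inch '[{"tx":0.001,"ty":-0.002,"tz":0,"wx":0,"wy":0,"wz":0,"jaw":0.24},{"tx":0.001,"ty":-0.002,"tz":0,"wx":0,"wy":0,"wz":0,"jaw":0.22},{"tx":0.001,"ty":-0.002,"tz":0,"wx":0,"wy":0,"wz":0,"jaw":0.2},{"tx":0.001,"ty":-0.002,"tz":0,"wx":0,"wy":0,"wz":0,"jaw":0.18},{"tx":0.001,"ty":-0.002,"tz":0,"wx":0,"wy":0,"wz":0,"jaw":0.18}]' 20
python3 -m inch '[{"tx":0,"ty":0,"tz":0,"wx":0,"wy":0,"wz":0,"jaw":0.15},{"tx":0,"ty":0,"tz":0,"wx":0,"wy":0,"wz":0,"jaw":0.15},{"tx":0,"ty":0,"tz":0,"wx":0,"wy":0,"wz":0,"jaw":0.15}]' 20
python3 - <<'E'
from h import *
d=shot('wrist','w3'); cv2.imwrite('pics/w3b.png',d['frame'][:,:,::-1])
print(env.get_state()['force'],env.get_state()['ee_pos'])
E
```

```text
clock: 3.53
ee_pos: [0.6127, -0.0408, 0.1565]
eef_rot: [0.756, 0.654, 0.0, 0.0]
force: [0.4, -1.0, 1.0]
finger_gap: 0.208
finger_force: 19.8
clock: 3.78
ee_pos: [0.6127, -0.0408, 0.1564]
eef_rot: [0.756, 0.654, 0.0, 0.0]
force: [1.4, -1.1, 1.9]
finger_gap: 0.204
finger_force: 19.9
[ 2.00666492 -1.53374156  0.48724066] [ 0.61262394 -0.04073807  0.15641468]
```

View pics/w3b.png

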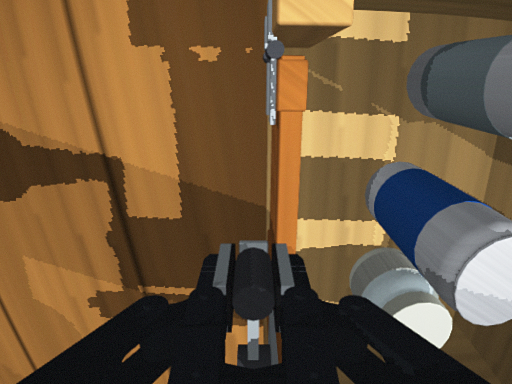

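The knob sits centred between the pads. I'll push down along its arc, reading the force as I go.

```bash
python3 -m inch '[{"tx":0,"ty":0.0005,"tz":-0.001,"wx":0,"wy":0,"wz":0,"jaw":0.15},{"tx":0,"ty":0.0007,"tz":-0.002,"wx":0,"wy":0,"wz":0,"jaw":0.15},{"tx":0,"ty":0.001,"tz":-0.003,"wx":0,"wy":0,"wz":0,"jaw":0.15}]' 
python3 -m inch '[{"tx":0,"ty":0.0002,"tz":-0.001,"wx":0,"wy":0,"wz":0,"jaw":0.15},{"tx":0,"ty":0.0004,"tz":-0.002,"wx":0,"wy":0,"wz":0,"jaw":0.15},{"tx":0,"ty":0.0005,"tz":-0.003,"wx":0,"wy":0,"wz":0,"jaw":0.15}]' 
python3 -m inch '[{"tx":0,"ty":0.0,"tz":-0.0005,"wx":0,"wy":0,"wz":0,"jaw":0.15},{"tx":0,"ty":0.0002,"tz":-0.001,"wx":0,"wy":0,"wz":0,"jaw":0.15},{"tx":0,"ty":0.0002,"tz":-0.001,"wx":0,"wy":0,"wz":0,"jaw":0.15}]'
```

```text
clock: 4.08
ee_pos: [0.6126, -0.0397, 0.1535]
eef_rot: [0.756, 0.654, 0.0, 0.0]
force: [0.7, -1.7, 4.1]
finger_gap: 0.203
finger_force: 20.2
clock: 4.33
ee_pos: [0.6126, -0.0387, 0.1503]
eef_rot: [0.756, 0.654, 0.0, -0.0]
force: [1.7, -0.2, 5.1]
finger_gap: 0.206
finger_force: 20.5
clock: 4.58
ee_pos: [0.6125, -0.0385, 0.1493]
eef_rot: [0.756, 0.654, 0.0, -0.0]
force: [1.2, 1.7, 4.5]
finger_gap: 0.208
finger_force: 20.6
```

```bash
cat > ok.sh <<'E'
# pass only while measured fz < limit
tee /dev/stderr | awk -F'[],[]' -v L=$1 '/^force/{f=$4} END{exit !(f<L)}'
E
S() { bash ok.sh 6.5; }
python3 -m inch '[{"tx":0,"ty":0.0002,"tz":-0.001,"wx":0,"wy":0,"wz":0,"jaw":0.15},{"tx":0,"ty":0.0002,"tz":-0.001,"wx":0,"wy":0,"wz":0,"jaw":0.15}]' | S && 
python3 -m inch '[{"tx":0,"ty":0.0002,"tz":-0.001,"wx":0,"wy":0,"wz":0,"jaw":0.15},{"tx":0,"ty":0.0002,"tz":-0.001,"wx":0,"wy":0,"wz":0,"jaw":0.15}]' | S &&
python3 -m inch '[{"tx":0,"ty":0.0002,"tz":-0.001,"wx":0,"wy":0,"wz":0,"jaw":0.15},{"tx":0,"ty":0.0002,"tz":-0.001,"wx":0,"wy":0,"wz":0,"jaw":0.15}]' | S &&
python3 -m inch '[{"tx":0,"ty":0.0002,"tz":-0.001,"wx":0,"wy":0,"wz":0,"jaw":0.15},{"tx":0,"ty":0.0002,"tz":-0.001,"wx":0,"wy":0,"wz":0,"jaw":0.15}]' | S
python3 -c "
from h import *
s=env.get_state();print(s['force'],s['torque'])"
```

```text
[1.90810179 3.77551086 5.14895767] [ 0.3996873  -0.31437048 -0.03088105]clock: 5.25
ee_pos: [0.6124, -0.0378, 0.1452]
eef_rot: [0.756, 0.654, 0.0, -0.0]
force: [1.9, 3.8, 5.1]
finger_gap: 0.201
finger_force: 20.9
```

```bash
cat > ok.sh <<'E'
awk -F'[],[]' -v L=$1 '/^(ee_pos|force)/{print $0 >> "log"} /^force/{f=$4} END{exit !(f<L)}'
E
S() { bash ok.sh 6.8; }
rm -f log
python3 -m inch '[{"tx":0,"ty":0.0007,"tz":-0.001,"wx":0,"wy":0,"wz":0,"jaw":0.15},{"tx":0,"ty":0.0007,"tz":-0.001,"wx":0,"wy":0,"wz":0,"jaw":0.15}]' | S && 
python3 -m inch '[{"tx":0,"ty":0.0005,"tz":-0.001,"wx":0,"wy":0,"wz":0,"jaw":0.15},{"tx":0,"ty":0.0005,"tz":-0.001,"wx":0,"wy":0,"wz":0,"jaw":0.15}]' | S &&
python3 -m inch '[{"tx":0,"ty":0.0002,"tz":-0.001,"wx":0,"wy":0,"wz":0,"jaw":0.15},{"tx":0,"ty":0.0002,"tz":-0.001,"wx":0,"wy":0,"wz":0,"jaw":0.15}]' | S &&
python3 -m inch '[{"tx":0,"ty":0.0002,"tz":-0.001,"wx":0,"wy":0,"wz":0,"jaw":0.15},{"tx":0,"ty":0.0002,"tz":-0.001,"wx":0,"wy":0,"wz":0,"jaw":0.15}]' | S
cat log
```

```text
ee_pos: [0.6123, -0.0376, 0.1441]
force: [1.3, 2.2, 3.8]
ee_pos: [0.6121, -0.0372, 0.143]
force: [2.3, 0.7, 4.3]
ee_pos: [0.612, -0.037, 0.142]
force: [1.1, 1.2, 3.4]
ee_pos: [0.6119, -0.0368, 0.141]
force: [1.7, -0.8, 3.2]
```

```bash
S() { bash ok.sh 6.0; }
rm -f log
python3 -m inch '[{"tx":0,"ty":0,"tz":-0.001,"wx":0,"wy":0,"wz":0,"jaw":0.15},{"tx":0,"ty":0,"tz":-0.001,"wx":0,"wy":0,"wz":0,"jaw":0.15}]' | S && 
python3 -m inch '[{"tx":0,"ty":0,"tz":-0.001,"wx":0,"wy":0,"wz":0,"jaw":0.15},{"tx":0,"ty":0,"tz":-0.001,"wx":0,"wy":0,"wz":0,"jaw":0.15}]' | S &&
python3 -m inch '[{"tx":0,"ty":0,"tz":-0.001,"wx":0,"wy":0,"wz":0,"jaw":0.15},{"tx":0,"ty":0,"tz":-0.001,"wx":0,"wy":0,"wz":0,"jaw":0.15}]' | S &&
python3 -m inch '[{"tx":0,"ty":0,"tz":-0.001,"wx":0,"wy":0,"wz":0,"jaw":0.15},{"tx":0,"ty":0,"tz":-0.001,"wx":0,"wy":0,"wz":0,"jaw":0.15}]' | S
cat log
```

```text
ee_pos: [0.612, -0.0366, 0.14]
force: [1.1, 0.2, 3.0]
ee_pos: [0.612, -0.0365, 0.139]
force: [1.4, -1.1, 3.7]
ee_pos: [0.6121, -0.0364, 0.1381]
force: [-0.1, -1.0, 3.6]
ee_pos: [0.6121, -0.0363, 0.137]
force: [0.3, -0.3, 4.4]
```

```bash
S() { bash ok.sh 6.0; }
rm -f log
python3 -m inch '[{"tx":0,"ty":0,"tz":-0.001,"wx":0,"wy":0,"wz":0,"jaw":0.15},{"tx":0,"ty":0,"tz":-0.001,"wx":0,"wy":0,"wz":0,"jaw":0.15}]' | S && 
python3 -m inch '[{"tx":0,"ty":0,"tz":-0.001,"wx":0,"wy":0,"wz":0,"jaw":0.15},{"tx":0,"ty":0,"tz":-0.001,"wx":0,"wy":0,"wz":0,"jaw":0.15}]' | S &&
python3 -m inch '[{"tx":0,"ty":0,"tz":-0.001,"wx":0,"wy":0,"wz":0,"jaw":0.15},{"tx":0,"ty":0,"tz":-0.001,"wx":0,"wy":0,"wz":0,"jaw":0.15}]' | S &&
python3 -m inch '[{"tx":0,"ty":0,"tz":-0.001,"wx":0,"wy":0,"wz":0,"jaw":0.15},{"tx":0,"ty":0,"tz":-0.001,"wx":0,"wy":0,"wz":0,"jaw":0.15}]' | S
cat log
python3 - <<'E'
from h import *
d=shot('side','s4'); cv2.imwrite('pics/s4b.png',cv2.resize(d['frame'][150:260,220:330,::-1],None,fx=5,fy=5,interpolation=cv2.INTER_CUBIC))
E
```

```text
ee_pos: [0.6121, -0.0362, 0.136]
force: [-0.9, 0.9, 3.1]
ee_pos: [0.6122, -0.0362, 0.1351]
force: [-0.5, 1.6, 4.0]
ee_pos: [0.6123, -0.0363, 0.1343]
force: [-0.5, 1.8, 5.1]
ee_pos: [0.6124, -0.0362, 0.1337]
force: [-1.3, 1.9, 8.8]
```

View pics/s4b.png

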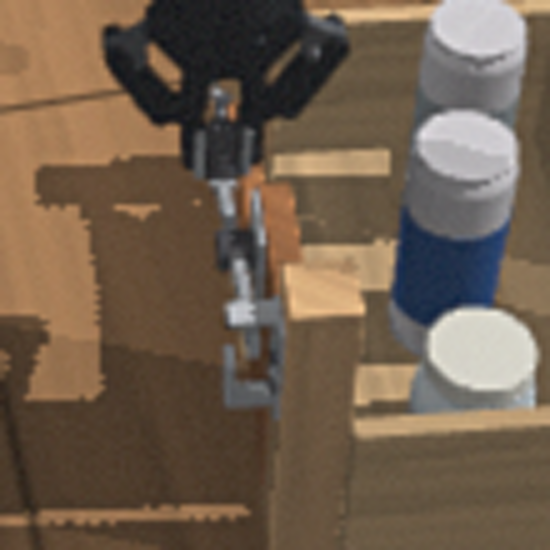

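The bar is up against the lug, at about (245,312) in the crop and above the hook lip at (235,350), and the force has risen to 8.8 N. I'll back off slightly and work out the swing table.

```bash
rm -f log
python3 -m inch '[{"tx":0,"ty":0,"tz":0.001,"wx":0,"wy":0,"wz":0,"jaw":0.15},{"tx":0,"ty":0,"tz":0.0012,"wx":0,"wy":0,"wz":0,"jaw":0.15},{"tx":0,"ty":0,"tz":0.0012,"wx":0,"wy":0,"wz":0,"jaw":0.15}]'
python3 - <<'E'
from h import *
s=env.get_state();print(s['force'],s['ee_pos'])
r=np.array([-.0368,-.0935])
def R(a): a=np.radians(-a);return np.array([[np.cos(a),-np.sin(a)],[np.sin(a),np.cos(a)]])
for a in (1,2,3,4,5,6,8):print(a,((R(a)-np.eye(2))@r*1000).round(1))
for a0 in range(6,90,12):
    print(a0,[((R(a0+k)-R(a0))@r*1000).round(1).tolist() for k in(2.4,4.8,7.2,9.6,12)])
E
```

```text
clock: 7.55
ee_pos: [0.6124, -0.0362, 0.1343]
eef_rot: [0.756, 0.654, 0.0, -0.0]
force: [-0.4, 2.8, 3.0]
finger_gap: 0.205
finger_force: 21.4
[-0.36639988  2.77865463  2.99864491] [ 0.61236321 -0.03623511  0.13428744]
1 [-1.6  0.7]
2 [-3.2  1.3]
3 [-4.8  2.1]
4 [-6.4  2.8]
5 [-8.   3.6]
6 [-9.6  4.4]
8 [-12.7   6. ]
6 [[-3.7, 2.0], [-7.3, 4.2], [-10.8, 6.5], [-14.2, 9.0], [-17.5, 11.6]]
18 [[-3.2, 2.7], [-6.3, 5.6], [-9.2, 8.6], [-12.0, 11.7], [-14.7, 15.0]]
30 [[-2.6, 3.3], [-5.0, 6.8], [-7.2, 10.3], [-9.3, 14.0], [-11.3, 17.7]]
42 [[-1.8, 3.8], [-3.4, 7.7], [-4.9, 11.6], [-6.2, 15.6], [-7.4, 19.7]]
54 [[-1.0, 4.1], [-1.8, 8.2], [-2.4, 12.4], [-2.8, 16.6], [-3.1, 20.8]]
66 [[-0.1, 4.2], [-0.0, 8.4], [0.2, 12.6], [0.7, 16.8], [1.3, 21.0]]
78 [[0.8, 4.1], [1.7, 8.2], [2.9, 12.3], [4.1, 16.3], [5.6, 20.2]]
```

```bash
rm -f log
cat > okx.sh <<'E'
awk -F'[],[]' -v L=$1 '/^(ee_pos|force)/{print $0 >> "log"} /^force/{f=sqrt($2*$2+$3*$3)} END{exit !(f<L)}'
E
S() { bash okx.sh 5.5; }
python3 -m inch '[{"tx":-0.0008,"ty":0.0005,"tz":0,"wx":0,"wy":0,"wz":-0.5,"jaw":0.15},{"tx":-0.0016,"ty":0.001,"tz":0,"wx":0,"wy":0,"wz":-1,"jaw":0.15},{"tx":-0.0016,"ty":0.001,"tz":0,"wx":0,"wy":0,"wz":-1,"jaw":0.15}]' |S &&
python3 -m inch '[{"tx":-0.0008,"ty":0.0003,"tz":0,"wx":0,"wy":0,"wz":-0.5,"jaw":0.15},{"tx":-0.0016,"ty":0.0007,"tz":0,"wx":0,"wy":0,"wz":-1,"jaw":0.15},{"tx":-0.0016,"ty":0.0007,"tz":0,"wx":0,"wy":0,"wz":-1,"jaw":0.15}]' |S &&
python3 -m inch '[{"tx":-0.0008,"ty":0.0003,"tz":0,"wx":0,"wy":0,"wz":-0.5,"jaw":0.15},{"tx":-0.0016,"ty":0.0007,"tz":0,"wx":0,"wy":0,"wz":-1,"jaw":0.15},{"tx":-0.0016,"ty":0.0007,"tz":0,"wx":0,"wy":0,"wz":-1,"jaw":0.15}]' |S 
cat log
```

```text
ee_pos: [0.6109, -0.0357, 0.1344]
force: [2.0, -0.0, 1.5]
ee_pos: [0.6092, -0.0349, 0.1345]
force: [1.2, -0.5, 1.7]
ee_pos: [0.6074, -0.0341, 0.1345]
force: [1.7, -0.7, 1.0]
```

```bash
rm -f log
S() { bash okx.sh 5.5; }
python3 -m inch '[{"tx":-0.0008,"ty":0.0003,"tz":0,"wx":0,"wy":0,"wz":-0.5,"jaw":0.15},{"tx":-0.0016,"ty":0.0007,"tz":0,"wx":0,"wy":0,"wz":-1,"jaw":0.15},{"tx":-0.0016,"ty":0.0007,"tz":0,"wx":0,"wy":0,"wz":-1,"jaw":0.15}]' |S &&
python3 -m inch '[{"tx":-0.0008,"ty":0.0004,"tz":0,"wx":0,"wy":0,"wz":-0.5,"jaw":0.15},{"tx":-0.0016,"ty":0.0008,"tz":0,"wx":0,"wy":0,"wz":-1,"jaw":0.15},{"tx":-0.0016,"ty":0.0008,"tz":0,"wx":0,"wy":0,"wz":-1,"jaw":0.15}]' |S &&
python3 -m inch '[{"tx":-0.0008,"ty":0.0004,"tz":0,"wx":0,"wy":0,"wz":-0.5,"jaw":0.15},{"tx":-0.0016,"ty":0.0008,"tz":0,"wx":0,"wy":0,"wz":-1,"jaw":0.15},{"tx":-0.0016,"ty":0.0008,"tz":0,"wx":0,"wy":0,"wz":-1,"jaw":0.15}]' |S &&
python3 -m inch '[{"tx":-0.0016,"ty":0.0008,"tz":0,"wx":0,"wy":0,"wz":-1,"jaw":0.15},{"tx":-0.0031,"ty":0.0016,"tz":0,"wx":0,"wy":0,"wz":-2,"jaw":0.15},{"tx":-0.0031,"ty":0.0016,"tz":0,"wx":0,"wy":0,"wz":-2,"jaw":0.15}]' |S 
cat log
```

```text
ee_pos: [0.6054, -0.0331, 0.1343]
force: [1.9, 0.5, 1.6]
ee_pos: [0.604, -0.0324, 0.1344]
force: [1.6, 0.9, 1.4]
ee_pos: [0.6024, -0.0316, 0.1344]
force: [1.6, 1.2, 0.6]
ee_pos: [0.5992, -0.0297, 0.1345]
force: [2.4, 1.4, 1.5]
```

The bar is free of the catch at 8° with low forces, so I'll swing on calmly.

```bash
rm -f log
S() { bash okx.sh 8; }
python3 -m inch '[{"tx":-0.0036,"ty":0.0021,"tz":0,"wx":0,"wy":0,"wz":-2.4,"jaw":0.15},{"tx":-0.0071,"ty":0.0044,"tz":0,"wx":0,"wy":0,"wz":-4.8,"jaw":0.15},{"tx":-0.0105,"ty":0.0068,"tz":0,"wx":0,"wy":0,"wz":-7.2,"jaw":0.15},{"tx":-0.0138,"ty":0.0094,"tz":0,"wx":0,"wy":0,"wz":-9.6,"jaw":0.15},{"tx":-0.017,"ty":0.0121,"tz":0,"wx":0,"wy":0,"wz":-12,"jaw":0.15}]' |S &&
python3 -m inch '[{"tx":-0.0031,"ty":0.0028,"tz":0,"wx":0,"wy":0,"wz":-2.4,"jaw":0.15},{"tx":-0.0061,"ty":0.0058,"tz":0,"wx":0,"wy":0,"wz":-4.8,"jaw":0.15},{"tx":-0.0089,"ty":0.0089,"tz":0,"wx":0,"wy":0,"wz":-7.2,"jaw":0.15},{"tx":-0.0116,"ty":0.0121,"tz":0,"wx":0,"wy":0,"wz":-9.6,"jaw":0.15},{"tx":-0.0142,"ty":0.0155,"tz":0,"wx":0,"wy":0,"wz":-12,"jaw":0.15}]' |S
cat log
```

```text
ee_pos: [0.5831, -0.0179, 0.1347]
force: [3.5, 2.0, 0.6]
ee_pos: [0.5694, -0.0025, 0.1348]
force: [4.9, 0.4, -0.1]
```

```bash
rm -f log
S() { bash okx.sh 8; }
python3 -m inch '[{"tx":-0.002,"ty":0.0037,"tz":0,"wx":0,"wy":0,"wz":-2.4,"jaw":0.15},{"tx":-0.004,"ty":0.0076,"tz":0,"wx":0,"wy":0,"wz":-4.8,"jaw":0.15},{"tx":-0.0061,"ty":0.0112,"tz":0,"wx":0,"wy":0,"wz":-7.2,"jaw":0.15},{"tx":-0.0081,"ty":0.0149,"tz":0,"wx":0,"wy":0,"wz":-9.6,"jaw":0.15},{"tx":-0.0099,"ty":0.0187,"tz":0,"wx":0,"wy":0,"wz":-12,"jaw":0.15}]' |S &&
python3 -m inch '[{"tx":-0.0017,"ty":0.0039,"tz":0,"wx":0,"wy":0,"wz":-2.4,"jaw":0.15},{"tx":-0.0032,"ty":0.0078,"tz":0,"wx":0,"wy":0,"wz":-4.8,"jaw":0.15},{"tx":-0.0046,"ty":0.0117,"tz":0,"wx":0,"wy":0,"wz":-7.2,"jaw":0.15},{"tx":-0.0057,"ty":0.0158,"tz":0,"wx":0,"wy":0,"wz":-9.6,"jaw":0.15},{"tx":-0.0068,"ty":0.0199,"tz":0,"wx":0,"wy":0,"wz":-12,"jaw":0.15}]' |S
cat log
```

```text
ee_pos: [0.5592, 0.0157, 0.1347]
force: [3.5, -1.5, -0.9]
ee_pos: [0.553, 0.0355, 0.1348]
force: [4.9, -2.4, 0.0]
```

```bash
rm -f log
S() { bash okx.sh 8; }
python3 -m inch '[{"tx":0.0,"ty":0.0043,"tz":0,"wx":0,"wy":0,"wz":-2.4,"jaw":0.15},{"tx":-0.0004,"ty":0.0084,"tz":0,"wx":0,"wy":0,"wz":-4.8,"jaw":0.15},{"tx":-0.0008,"ty":0.0126,"tz":0,"wx":0,"wy":0,"wz":-7.2,"jaw":0.15},{"tx":-0.001,"ty":0.0168,"tz":0,"wx":0,"wy":0,"wz":-9.6,"jaw":0.15},{"tx":-0.0011,"ty":0.0211,"tz":0,"wx":0,"wy":0,"wz":-12,"jaw":0.15}]' |S &&
python3 -m inch '[{"tx":0.0003,"ty":0.0042,"tz":0,"wx":0,"wy":0,"wz":-2.4,"jaw":0.15},{"tx":0.0006,"ty":0.0084,"tz":0,"wx":0,"wy":0,"wz":-4.8,"jaw":0.15},{"tx":0.0009,"ty":0.0125,"tz":0,"wx":0,"wy":0,"wz":-7.2,"jaw":0.15},{"tx":0.0016,"ty":0.0167,"tz":0,"wx":0,"wy":0,"wz":-9.6,"jaw":0.15},{"tx":0.0023,"ty":0.0209,"tz":0,"wx":0,"wy":0,"wz":-12,"jaw":0.15}]' |S
cat log
python3 - <<'E'
from h import *
d=shot('scene','sc5'); cv2.imwrite('pics/sc5b.png',cv2.resize(d['frame'][120:320,120:340,::-1],None,fx=2.8,fy=2.8,interpolation=cv2.INTER_CUBIC))
E
```

```text
ee_pos: [0.5511, 0.0563, 0.1346]
force: [2.3, -3.8, 0.3]
ee_pos: [0.5536, 0.0769, 0.1346]
force: [3.5, -4.9, 0.5]
```

View pics/sc5b.png

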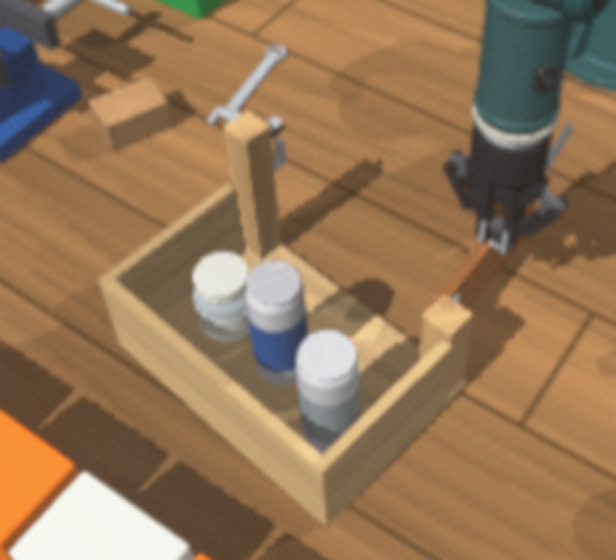

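The scene view shows the gate swung out to roughly a right angle at about (475,270), and the TCP geometry gives about 80°. The cans have not moved, so I'll release and retreat upward.

```bash
python3 -m inch '[{"tx":0,"ty":-0.0005,"tz":0,"wx":0,"wy":0,"wz":0,"jaw":0.2},{"tx":0,"ty":-0.0005,"tz":0,"wx":0,"wy":0,"wz":0,"jaw":0.25},{"tx":0,"ty":-0.0005,"tz":0,"wx":0,"wy":0,"wz":0,"jaw":0.35},{"tx":0,"ty":-0.0005,"tz":0,"wx":0,"wy":0,"wz":0,"jaw":0.5},{"tx":0,"ty":-0.0005,"tz":0,"wx":0,"wy":0,"wz":0,"jaw":0.6}]'
python3 -m inch '[{"tx":0,"ty":0,"tz":0,"wx":0,"wy":0,"wz":0,"jaw":0.6},{"tx":0,"ty":0,"tz":0.005,"wx":0,"wy":0,"wz":0,"jaw":0.6},{"tx":0,"ty":0,"tz":0.015,"wx":0,"wy":0,"wz":0,"jaw":0.6},{"tx":0,"ty":0,"tz":0.03,"wx":0,"wy":0,"wz":0,"jaw":0.6},{"tx":0,"ty":0,"tz":0.05,"wx":0,"wy":0,"wz":0,"jaw":0.6}]'
python3 -m inch '[{"tx":0,"ty":0,"tz":0.03,"wx":0,"wy":0,"wz":0,"jaw":0.6},{"tx":0,"ty":0,"tz":0.06,"wx":0,"wy":0,"wz":0,"jaw":0.6},{"tx":0,"ty":0,"tz":0.09,"wx":0,"wy":0,"wz":0,"jaw":0.6},{"tx":0,"ty":0,"tz":0.12,"wx":0,"wy":0,"wz":0,"jaw":0.6},{"tx":0,"ty":0,"tz":0.12,"wx":0,"wy":0,"wz":0,"jaw":0.6}]'
python3 - <<'E'
from h import *
d=shot('scene','sc6'); cv2.imwrite('pics/sc6b.png',cv2.resize(d['frame'][120:320,120:340,::-1],None,fx=2.8,fy=2.8,interpolation=cv2.INTER_CUBIC))
for a in (75,80,85):
    t=np.radians(-8.37-a);Rz=np.array([[np.cos(t),-np.sin(t)],[np.sin(t),np.cos(t)]])
    k=np.array([.6496,.0565])+Rz@np.array([-.022,-.102]); print(a,(proj(d,np.array([*k,.188]))-120)*2.8)
E
```

```text
clock: 12.27
ee_pos: [0.552, 0.0775, 0.1341]
eef_rot: [1.0, 0.015, -0.001, -0.0]
force: [0.4, 0.5, -0.3]
finger_gap: 0.599
finger_force: 0.0
clock: 12.68
ee_pos: [0.5521, 0.0775, 0.1847]
eef_rot: [1.0, 0.015, -0.001, -0.0]
force: [-0.4, 0.2, -0.4]
finger_gap: 0.599
finger_force: 0.0
clock: 13.1
ee_pos: [0.5564, 0.0777, 0.3122]
eef_rot: [1.0, 0.015, 0.006, -0.0]
force: [1.2, -0.2, 1.4]
finger_gap: 0.603
finger_force: 0.0
75 [492.89375113 200.59128801]
80 [499.94994153 205.01974376]
85 [506.56366656 209.89779415]
```

View pics/sc6b.png

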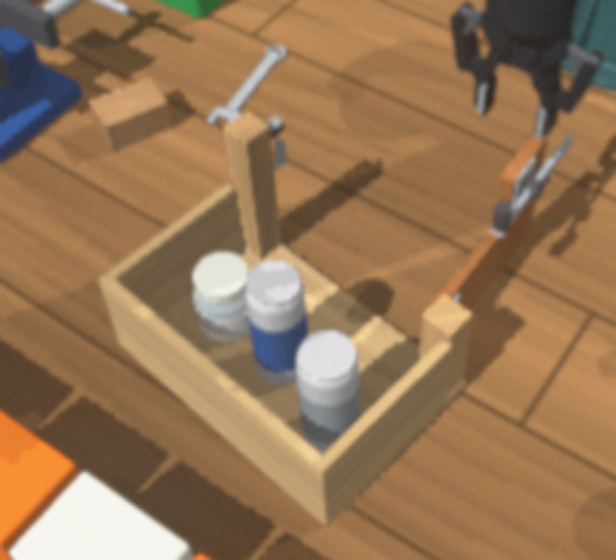

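The knob top is at (502,208), which matches a gate angle of about 81° with the latch level. The gripper is clear, so I'm handing in.

```bash
python3 -m inch '[{"tx":0,"ty":0,"tz":0,"wx":0,"wy":0,"wz":0,"jaw":0.6},{"tx":0,"ty":0,"tz":0,"wx":0,"wy":0,"wz":0,"jaw":0.6},{"tx":0,"ty":0,"tz":0,"wx":0,"wy":0,"wz":0,"jaw":0.6}]' && python3 -c "
from rig import env;print(env.job_done())"
```

```text
clock: 13.4
ee_pos: [0.5519, 0.0775, 0.3032]
eef_rot: [1.0, 0.015, -0.001, -0.0]
force: [0.3, -0.2, -0.2]
finger_gap: 0.599
finger_force: 0.0
the job is handed in; nothing more can be done
None
```

I unlatched the gate, swung it open to about 81° (1.4 rad), and let go so the latch dropped back level; the cans in the crib look unmoved in the last picture. The job is handed in at 13.4 s, with no verdict returned.

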